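# Find the tin that rattles

## Task

One of the three sealed tins in the row has a loose steel ball left inside. Going from left to right as seen from the robot, lift each tin clear of the bench in the gripper and tip it lengthwise, one end well down, to learn whether something rolls about in it, and stand it back where it was (the last one may stay in the gripper if it is the one). Then hold the tin that rattles level straight above the open steel cup, about a hand's width over its rim, and finish while still holding it there; the other two stand upright in their old places, and the tools round about are left alone.

Things in the scene. Friction and masses are not known exactly. Their poses are not given: they have to be found in the camera images.
- tin_left: The leftmost (+y) sealed brushed-metal tin, 50 wide (its x) x 120 long (its y) x 46 mm high, flat sides, small clasp and hinge on its ends (stick out 3 mm), lid fixed shut, 0.2 to 0.35 kg when empty. Origin: centre of its underside; z up through the lid. Its y axis starts within 20 degrees of world y.
- tin_middle: The middle tin of the row: looks the same as tin_left. Exactly one of the three, a different one each time, also has a loose 32 mm steel ball of 0.13 kg shut in; it rolls on the tin's flat floor up to 41 mm either side of the middle once tipped over 10 degrees, so tipping shifts the weight end to end and it knocks on the end walls.
- tin_right: The rightmost (-y) tin of the row: looks the same as tin_left. The empty weights of the three differ by chance, so weight alone does not tell which holds the ball.
- cup: Round open steel cup, 85 mm across and 66 mm high, standing beyond the row of tins; it is fixed to the bench. Origin: centre of its underside.
- plug_jar: Clear jar of ear plugs with a white lid, 68 mm across, 125 mm tall, left of the cup; a bystander. Origin: centre of its underside.
- driver_yellow: Screwdriver with a yellow handle, 205 mm long, lying left of the row; a bystander. Origin: the middle of its underside.
- calipers: Steel-grey calipers, 200 mm long, lying right of the row; a bystander. Origin: the middle of its underside.
Things that resemble listed ones, but are neither listed nor needed, are in the scene too. What is shaped like the cup but blue is not meant.

How it is judged:
On the way, in this order (a step that is already met when the one before it is completed fails the run):
1. the left tin is lifted clear in the gripper and tipped lengthwise, one end well down (more than 18 degrees) (height (world z) of tin_left above 0.05 m and contact force between the fingers and tin_left above 1 N and (angle between tin_left's own y axis and vertical below 1.251 rad or angle between tin_left's own y axis and vertical above 1.891 rad)), for 0.05 s.
2. the middle tin is lifted clear in the gripper and tipped lengthwise, one end well down (more than 18 degrees) (height (world z) of tin_middle above 0.05 m and contact force between the fingers and tin_middle above 1 N and (angle between tin_middle's own y axis and vertical below 1.251 rad or angle between tin_middle's own y axis and vertical above 1.891 rad)), for 0.05 s.
3. the right tin is lifted clear in the gripper and tipped lengthwise, one end well down (more than 18 degrees) (height (world z) of tin_right above 0.05 m and contact force between the fingers and tin_right above 1 N and (angle between tin_right's own y axis and vertical below 1.251 rad or angle between tin_right's own y axis and vertical above 1.891 rad)), for 0.05 s.
At the end, for the whole second after the job is handed in: The tin with the ball (it weighs on the tin's floor) is held still, level within 11 degrees, underside 90 to 280 mm above the bench, within 60 mm (from above) of the cup's middle, off the cup; the others stand upright on the bench, still, let go, within 50 mm of where they started (((contact force between tin_left_c4 and anything else above 0.3 N and height (world z) of tin_left between 0.09 and 0.28 m and horizontal distance between tin_left and cup below 0.06 m and angle between tin_left's own z axis and vertical below 0.2 rad and linear speed of tin_left below 0.04 m/s and contact force between the fingers and tin_left above 2 N and contact force between cup and tin_left below 0.1 N and distance of each of tin_middle, tin_right from where it was at the start of the episode below 0.05 m and height (world z) of each of tin_middle, tin_right below 0.008 m and angle between each of tin_middle, tin_right's own z axis and vertical below 0.1 rad and linear speed of each of tin_middle, tin_right below 0.03 m/s and contact force between the fingers and tin_middle below 0.1 N and contact force between the fingers and tin_right below 0.1 N) or (contact force between tin_middle_c4 and anything else above 0.3 N and height (world z) of tin_middle between 0.09 and 0.28 m and horizontal distance between tin_middle and cup below 0.06 m and angle between tin_middle's own z axis and vertical below 0.2 rad and linear speed of tin_middle below 0.04 m/s and contact force between the fingers and tin_middle above 2 N and contact force between cup and tin_middle below 0.1 N and distance of each of tin_left, tin_right from where it was at the start of the episode below 0.05 m and height (world z) of each of tin_left, tin_right below 0.008 m and angle between each of tin_left, tin_right's own z axis and vertical below 0.1 rad and linear speed of each of tin_left, tin_right below 0.03 m/s and contact force between the fingers and tin_left below 0.1 N and contact force between the fingers and tin_right below 0.1 N) or (contact force between tin_right_c4 and anything else above 0.3 N and height (world z) of tin_right between 0.09 and 0.28 m and horizontal distance between tin_right and cup below 0.06 m and angle between tin_right's own z axis and vertical below 0.2 rad and linear speed of tin_right below 0.04 m/s and contact force between the fingers and tin_right above 2 N and contact force between cup and tin_right below 0.1 N and distance of each of tin_left, tin_middle from where it was at the start of the episode below 0.05 m and height (world z) of each of tin_left, tin_middle below 0.008 m and angle between each of tin_left, tin_middle's own z axis and vertical below 0.1 rad and linear speed of each of tin_left, tin_middle below 0.03 m/s and contact force between the fingers and tin_left below 0.1 N and contact force between the fingers and tin_middle below 0.1 N))); the arm keeps its last pose, push and grip.
It fails at once if the jar is pushed away (distance of plug_jar from where it was at the start of the episode above 0.03 m).
It fails at once if the screwdriver is pushed away (distance of driver_yellow from where it was at the start of the episode above 0.03 m).
It fails at once if the calipers is pushed away (distance of calipers from where it was at the start of the episode above 0.03 m).
It fails at once if a tin is dropped or thrown (linear speed of any of tin_left, tin_middle, tin_right above 1.2 m/s).
It also fails if it takes over 72 s, if anything falls off the work surface, if the arm or the gripper's body presses on something with over 40 N, if the wrist force passes 120 N, or if a joint passes its speed limit or range.

## Robot

A 6-joint arm with a two-finger parallel gripper is mounted at the origin on a cart in front of the work surface, level with it; the furniture and walls round the work are solid. World frame = base frame: x ahead of the robot, y to its left, z up, the work surface at z = 0. Lengths are in m, angles in rad, forces in N, time in s.
With the tool pointing down it reaches from about 0.15 to 0.775 m from the base axis. Payload 6.1 kg.
Tool frame: the origin (TCP) lies midway between the tips of the shut fingers; the grasp point (between the pads) lies 19 mm behind it; z points along the fingers, y is the line along which they close (so a half turn about z gives the same grasp; the last joint's range is limited). The gripper opens to 85 mm and grips with 20 to 120 N. Pads are 22 mm wide; open, the fingers measure 114 mm over their backs; the gripper's body (76 mm by 85 mm) begins 54 mm behind the grasp point. The pads swing forward as they close: fully open they stand 13 mm farther back than shut.
Start: joints at [1.241, 0.126, -0.04, 1.405, 0, 1.571], TCP at [0.17, 0.497, 0.202] pointing down, gripper open.
Joint ranges: [-2.72, 2.72], [-0.95, 1.95], [-1.27, 1.35], [-1.78, 2.02], [-1.46, 1.47], [-3.14, 3.14]. Speed limits (rad/s): [2.39, 2.39, 3.01, 3.14, 3.14, 3.14].

## Interface

Orientations are given as a unit quaternion [w, x, y, z].
In Python, from rig import robot gives the robot as it stands.
- The arm moves only by the tool send_rows, never from a script. Its argument "moves" is a list of rows, each a list of 3 entries, a list of its own where there are three numbers: the shift along the tool's x, y, z in m, then the turn about the tool's z in degrees, then the finger opening in m, from 0 to 0.0854. A call has 1 to 5 rows; each row is the pose to reach, as a shift and turn from the pose commanded when the call began, along the tool's axes at that moment; what a row does not reach only later rows make up. A row lasts 1/12 s, in which the tool goes at most 41.7 mm and 7.16 degrees, less where a joint would pass 70% of its speed; a pose out of reach is approached as far as the arm can. A call with a gripper value outside its range is refused whole. The fingers move at their own pace and stop on an object; "force" is the grip in N (left out, the last holds). Time passes only in rows, so rows that repeat a pose let the fingers close. It gives the time, the measured TCP pose, the force, the opening and the grip force at its end, in the units of the state.
- robot.state(): the state, without advancing time (a new reading comes with each control period).
- robot.grab_frame(name): name is "scene" or "top" or "wrist"; returns a dict with "img" (384x512x3 uint8, red, green, blue), "range_z" (384x512 float32, m along the optical axis (not along the pixel's ray), 0 where there is no reading), "K" (3x3 intrinsics, pixels), "rvec" (rotation vector, rad) and "tvec" (3), from world to camera coordinates, as OpenCV has them. Camera axes: x right, y down, z forward; pixel columns grow to the right and rows downward; lengths in m; the calibration is good to about 2 mm. A picture is of the moment at which its call begins.
- robot.hand_in(): hands the job in; it is judged then, once.
Trained networks look in a picture, given as the dict that the camera call returned (one of the last four; its "shot" number tells which), for a name from the list of things; names that differ only in an ending like _2 or _b are one class to them, and where a whole thing is asked for, a point or a joint stands for the part that bears it (a point fixed in the world has none). Each returns a list of dicts, best first, with "score" (0 to 1); they miss things now and then, are a little off and sometimes report something else, mostly with a low value. They report only what shows in the picture. A call takes as long as a camera call. They do not tell look-alikes from the thing itself.
- robot.look_for(picture, label): "xy" ([column, row] in pixels, amid what is visible of it).
- robot.pinpoint(picture, label): "xy" ([column, row] in pixels: a listed point, or the origin of a listed thing).
The state is a dict: "time": time; "joint_pos": joint angles; "joint_vel": joint speeds; "effort": joint torques, N m; "eef_pos": TCP position; "ee_rot": TCP orientation; "contact_force": force on the tool from outside, world axes, zero at the start; "ft_torque": the same for the moment, N m; "width": finger opening in m; "finger_force": force on a finger pad.
Only numpy, scipy, OpenCV 4.12 (cv2) and the standard library are available. Lean on these libraries where they do the work, as an engineer would, in place of code of your own. Each camera call takes 0.05 s, during which the arm holds its last target. There are 200 camera calls.

## Working session

There is one attempt and no reset: what is moved stays moved. The work goes in short steps, Python scripts to look and compute and a tool call to move; the robot and the scene stay as the last step left them, time stands still between calls to the robot, and variables do not carry over. Pictures are saved under pics/ and viewed, at most 10 in all, crops included, and the job is handed in when it is done.

Besides the shell and the picture viewer there is one more tool, called after "Request:" as name(argument=value, ...) on one line, values as JSON. send_rows: Moves the arm, as the interface text tells. Its arguments: {"type":"object","properties":{"moves":{"type":"array","items":{"type":"array"}},"force":{"type":"number"}},"required":["moves"]}

```bash
mkdir -p pics; cat > h.py <<'E'
import numpy as np, cv2
from rig import robot
def cam(f):
    R=cv2.Rodrigues(np.array(f["rvec"],float))[0]; return R,np.array(f["tvec"],float).ravel(),np.array(f["K"],float)
def at_z(f,xy,z):
    R,t,K=cam(f); d=R.T@np.linalg.solve(K,[xy[0],xy[1],1.]); c=-R.T@t
    return c+d*(z-c[2])/d[2]
def cloud(f):
    R,t,K=cam(f); Z=f["range_z"]; v,u=np.mgrid[:Z.shape[0],:Z.shape[1]]
    P=np.stack([(u-K[0,2])/K[0,0]*Z,(v-K[1,2])/K[1,1]*Z,Z],-1)-t
    W=P@R; W[Z<=0]=np.nan; return W
def save(f,n): cv2.imwrite("pics/"+n+".png",f["img"][...,::-1])
E
python3 - <<'E'
from h import *
np.set_printoptions(precision=4,suppress=True)
s=robot.state(); print({k:np.round(v,3) for k,v in s.items()})
f=robot.grab_frame("top"); g=robot.grab_frame("scene")
cv2.imwrite("pics/a.png",np.hstack([f["img"],g["img"]])[...,::-1][:, :]); save(f,"top"); save(g,"scene")
for n in ["tin_left","cup","plug_jar","driver_yellow","calipers"]:
    for d in robot.look_for(f,n)[:5]: print(n,d["xy"],round(d["score"],2),at_z(f,d["xy"],.046 if "tin" in n else .066 if n=="cup" else 0.01))
W=cloud(f); h=W[...,2]
m=((h>.036)&(h<.054)).astype(np.uint8)
n,l,st,c=cv2.connectedComponentsWithStats(m)
for i in range(1,n):
    if st[i,4]>150:
        p=W[l==i][:,:2].astype(np.float32); r=cv2.minAreaRect(p); print("comp",st[i,4],c[i],r)
E
```

```text
{'time': np.float64(0.0), 'joint_pos': array([ 1.241,  0.126, -0.041,  1.405,  0.   ,  1.571]), 'joint_vel': array([ 0.002, -0.001, -0.001,  0.001,  0.   , -0.001]), 'effort': array([  0.002, -43.591,  35.293,   0.017,   0.   ,  -0.   ]), 'eef_pos': array([0.17 , 0.496, 0.202]), 'ee_rot': array([-0.   ,  0.164,  0.986, -0.001]), 'contact_force': array([-0.202, -0.131,  0.016]), 'ft_torque': array([-0.033,  0.001,  0.031]), 'finger_force': np.float64(0.0), 'width': np.float64(0.086)}
tin_left [187.9, 225.6] 0.56 [0.4938 0.2175 0.046 ]
cup [261.3, 162.0] 0.92 [ 0.6839 -0.0148  0.066 ]
cup [220.8, 136.8] 0.8 [0.7689 0.1103 0.066 ]
cup [309.7, 167.8] 0.63 [ 0.6611 -0.164   0.066 ]
plug_jar [143.6, 182.2] 0.95 [0.6411 0.368  0.01  ]
plug_jar [117.7, 247.1] 0.68 [0.4345 0.4464 0.01  ]
driver_yellow [115.3, 246.5] 0.61 [0.4366 0.454  0.01  ]
calipers [373.9, 232.2] 0.59 [ 0.4603 -0.3633  0.01  ]
comp 1172 [125.5307 144.3618] ((0.7603582143783569, 0.4197039008140564), (0.07711382210254669, 0.16164609789848328), 11.342041969299316)
comp 638 [333.4216 213.5737] ((0.5192399621009827, -0.23427358269691467), (0.12224242091178894, 0.050408948212862015), 74.27242279052734)
comp 627 [257.8788 218.8469] ((0.5097430348396301, 0.0001536831259727478), (0.05035040155053139, 0.12101229280233383), 12.781339645385742)
comp 630 [188.7873 226.7889] ((0.4902557134628296, 0.2147563397884369), (0.12176857888698578, 0.049662791192531586), 79.1792221069336)
```

View pics/top.png

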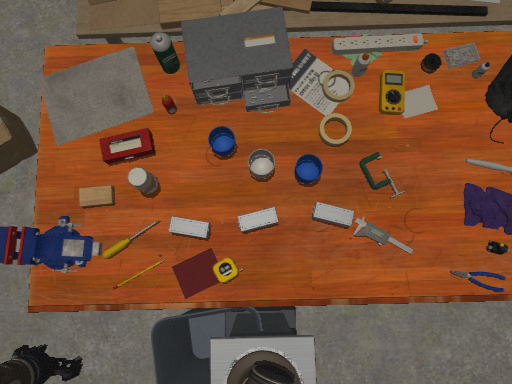

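View pics/scene.png

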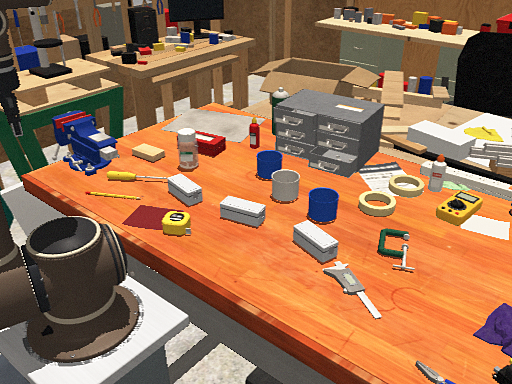

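```bash
cat >> h.py <<'E'
def head(q):  # heading of tool y (deg), tool down
    from scipy.spatial.transform import Rotation as Ro
    w,x,y,z=q; m=Ro.from_quat([x,y,z,w]).as_matrix(); return np.degrees(np.arctan2(m[1,1],m[0,1])),m
def plan(p,hd,goals):
    """goals: list of (x,y,z,heading of tool y); prints one line per call: end shift, turn (5 rows)"""
    p=np.array(p,float)
    for g in goals:
        g=np.array(g,float); dh=(g[3]-hd+180)%360-180 if abs(g[3]-hd)>180 else g[3]-hd
        n=int(np.ceil(max(np.linalg.norm(g[:3]-p)/.205,abs(dh)/35.5,.2)))
        st=(g[:3]-p)/n
        for i in range(n):
            a=np.radians(hd); y=np.array([np.cos(a),np.sin(a)]); x=np.array([-y[1],y[0]])
            rows=max(np.linalg.norm(st)/.0415,abs(dh/n)/7.15)
            print("shift",np.round([st[:2]@x,st[:2]@y,-st[2]],4),"turn",round(-dh/n,1),"rows>=",round(rows,1))
            p=p+st; hd+=dh/n
        print("--",np.round(p,3),round(hd,1))
def planfrom(goals):
    s=robot.state(); h,m=head(s["ee_rot"]); print("now",np.round(s["eef_pos"],4),round(h,1),"z",np.round(m[:,2],3),"t",s["time"]); plan(s["eef_pos"],h,goals)
E
python3 -c "
from h import *
planfrom([(.4824,.1735,.16,-10.8),(.4824,.1735,.07,-10.8),(.4824,.1735,.012,-10.8)])"
```

```text
now [0.17   0.4966 0.2021] 71.1 z [-0. -0. -1.] t 0.35
shift [-0.1334 -0.0682  0.014 ] turn 27.3 rows>= 3.8
shift [-0.1498  0.0006  0.014 ] turn 27.3 rows>= 3.8
shift [-0.1328  0.0693  0.014 ] turn 27.3 rows>= 3.8
-- [0.482 0.173 0.16 ] -10.8
shift [0.   0.   0.09] turn 0.0 rows>= 2.2
-- [0.482 0.174 0.07 ] -10.8
shift [0.    0.    0.058] turn -0.0 rows>= 1.4
-- [0.482 0.174 0.012] -10.8
```

Request:
send_rows(moves=[[[-0.033,-0.017,0.003],6.8,0.0854],[[-0.067,-0.034,0.007],13.6,0.0854],[[-0.1,-0.051,0.01],20.4,0.0854],[[-0.1334,-0.0682,0.014],27.3,0.0854],[[-0.1334,-0.0682,0.014],27.3,0.0854]], force=20)

```text
time: 0.77
eef_pos: [0.2771, 0.3848, 0.1878]
ee_rot: [0.001, 0.397, 0.918, -0.001]
contact_force: [-0.5, -0.0, 0.5]
width: 0.0857
finger_force: 0.0
```

Request:
send_rows(moves=[[[-0.037,0,0.003],6.8,0.0854],[[-0.075,0,0.007],13.6,0.0854],[[-0.112,0,0.01],20.4,0.0854],[[-0.1498,0.0006,0.014],27.3,0.0854],[[-0.1498,0.0006,0.014],27.3,0.0854]])

```text
time: 1.18
eef_pos: [0.3814, 0.2774, 0.1736]
ee_rot: [0.001, 0.603, 0.798, -0.0]
contact_force: [-0.5, -0.4, 0.1]
width: 0.0857
finger_force: 0.0
```

Request:
send_rows(moves=[[[-0.033,0.017,0.003],6.8,0.0854],[[-0.066,0.035,0.007],13.6,0.0854],[[-0.1,0.052,0.01],20.4,0.0854],[[-0.1328,0.0693,0.014],27.3,0.0854],[[-0.1328,0.0693,0.014],27.3,0.0854]])

```text
time: 1.6
eef_pos: [0.4856, 0.17, 0.1592]
ee_rot: [0.001, 0.773, 0.634, -0.0]
contact_force: [-1.0, 0.2, -0.1]
width: 0.0852
finger_force: 0.0
```

```bash
python3 - <<'E'
from h import *
planfrom([(.4824,.1735,.012,-10.8)])
f=robot.grab_frame("wrist"); save(f,"w1")
W=cloud(f); h=W[...,2]
m=((h>.038)&(h<.054)).astype(np.uint8)
n,l,st,c=cv2.connectedComponentsWithStats(m)
for i in range(1,n):
    if st[i,4]>300: print(st[i],cv2.minAreaRect(W[l==i][:,:2].astype(np.float32)),np.median(h[l==i]))
E
```

```text
now [0.4856 0.17   0.1592] -11.3 z [ 0.001 -0.002 -1.   ] t 1.6
shift [ 0.0028 -0.0038  0.1472] turn -0.5 rows>= 3.5
-- [0.482 0.174 0.012] -10.8
[ 221   64   55  128 6515] ((0.49140140414237976, 0.21667104959487915), (0.12124380469322205, 0.05004168301820755), 78.9447250366211) 0.046175730615061354
[487 152  25  66 725] ((0.7326037883758545, 0.11194224655628204), (0.06832385808229446, 0.01996881142258644), 86.78333282470703) 0.045972108253576525
[ 262  260   76   85 3219] ((0.5101057291030884, 0.0036913156509399414), (0.05028171092271805, 0.11925508081912994), 13.355414390563965) 0.04609770445519559
[419 263  65  36 632] ((0.678164005279541, 0.01786985620856285), (0.06777950376272202, 0.018758542835712433), 15.299799919128418) 0.0460700128583451
[409 367  36  17 358] ((0.6487517952919006, -0.12682977318763733), (0.04242397099733353, 0.009186890907585621), 23.285205841064453) 0.04498847717991093
```

View pics/w1.png

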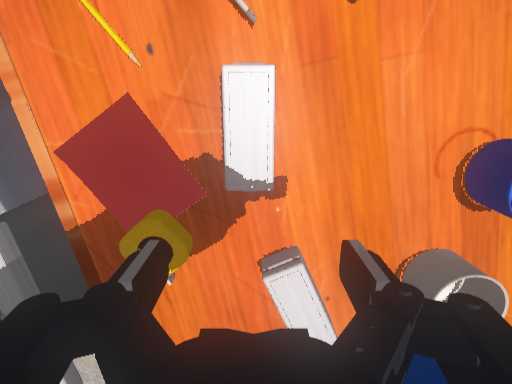

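Request:
send_rows(moves=[[[0,0,0.03],0,0.0854],[[0,0,0.06],0,0.0854],[[0,0,0.08],0,0.0854],[[0,0,0.08],0,0.0854],[[0,0,0.08],0,0.0854]])

```text
time: 2.07
eef_pos: [0.4811, 0.1742, 0.08]
ee_rot: [-0.0, 0.77, 0.638, -0.001]
contact_force: [0.2, 0.6, 0.6]
width: 0.0855
finger_force: 0.0
```

```bash
python3 -c "
from h import *
planfrom([(.483,.175,.012,-11)])"
```

```text
now [0.4811 0.1742 0.08  ] -10.7 z [-0.002 -0.    -1.   ] t 2.0667
shift [0.0011 0.0017 0.068 ] turn 0.3 rows>= 1.6
-- [0.483 0.175 0.012] -11.0
```

Request:
send_rows(moves=[[[0.001,0.002,0.03],0,0.0854],[[0.001,0.002,0.055],0,0.0854],[[0.001,0.002,0.068],0,0.0854],[[0.001,0.002,0.068],0,0.04],[[0.001,0.002,0.068],0,0.04]], force=20)

```text
time: 2.48
eef_pos: [0.4851, 0.175, 0.0137]
ee_rot: [0.0, 0.77, 0.638, 0.001]
contact_force: [-0.7, 0.0, 0.6]
width: 0.064
finger_force: 0.0
```

Request:
send_rows(moves=[[[0,0,0],0,0.03],[[0,0,0],0,0.03],[[0,0,0],0,0.03],[[0,0,0],0,0.03]])

```text
time: 2.82
eef_pos: [0.486, 0.1759, 0.0165]
ee_rot: [-0.0, 0.77, 0.638, 0.003]
contact_force: [-6.6, 2.1, 16.8]
width: 0.0302
finger_force: 8.5
```

Request:
send_rows(moves=[[[0,0,-0.015],0,0.03],[[0,0,-0.03],0,0.03],[[0,0,-0.045],0,0.03],[[0,0,-0.06],0,0.03],[[0,0,-0.06],0,0.03]])

```text
time: 3.23
eef_pos: [0.4872, 0.1753, 0.0771]
ee_rot: [0.001, 0.77, 0.638, 0.003]
contact_force: [1.0, -0.5, 0.8]
width: 0.0303
finger_force: 0.0
```

```bash
python3 - <<'E'
from h import *
planfrom([])
s=robot.state();print(s["contact_force"],s["ft_torque"],s["width"],s["finger_force"])
f=robot.grab_frame("wrist"); save(f,"w2")
E
```

```text
now [0.4872 0.1753 0.0771] -10.8 z [ 0.007  0.003 -1.   ] t 3.2333
[ 0.98926239 -0.5333826   0.75507944] [ 0.00050205 -0.11428586  0.00019524] 0.030348225549788832 0.0
```

View pics/w2.png

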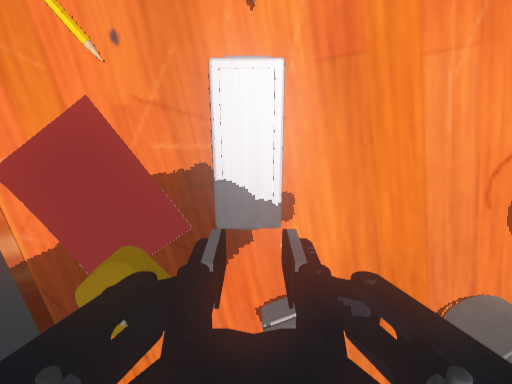

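```bash
cat >> h.py <<'E'
def tins(name,lo=.038,hi=.054,a=300):
    f=robot.grab_frame(name); W=cloud(f); h=W[...,2]
    n,l,st,c=cv2.connectedComponentsWithStats(((h>lo)&(h<hi)).astype(np.uint8))
    for i in range(1,n):
        if st[i,4]>a:
            (x,y),(w,d),an=cv2.minAreaRect(W[l==i][:,:2].astype(np.float32))
            if w>d: an-=90
            print(name,"px",np.round(c[i]),"c",round(x,4),round(y,4),"dims",round(w,3),round(d,3),"width-axis deg",round(an,1),"z",round(float(np.median(h[l==i])),3))
    return f
E
python3 - <<'E'
from h import *
tins("wrist"); tins("top")
f=robot.grab_frame("top"); R,t,K=cam(f)
W=cloud(f); 
m=(W[...,2]>.06)&(W[...,2]<.11)&(abs(W[...,0]-.487)<.08)&(abs(W[...,1]-.175)<.08)
print(m.sum(), np.nanmean(W[m],0))
E
```

```text
wrist px [248. 140.] c 0.492 0.2162 dims 0.122 0.05 width-axis deg -10.5 z 0.046
wrist px [497. 337.] c 0.6706 0.0231 dims 0.031 0.006 width-axis deg -64.5 z 0.045
top px [125. 144.] c 0.761 0.4193 dims 0.077 0.161 width-axis deg 11.5 z 0.046
top px [333. 214.] c 0.5194 -0.2337 dims 0.121 0.051 width-axis deg -15.8 z 0.046
top px [258. 219.] c 0.5096 0.0001 dims 0.05 0.121 width-axis deg 12.8 z 0.046
0 [nan nan nan]<stdin>:6: RuntimeWarning: Mean of empty slice
```

```bash
python3 - <<'E'
from h import *
f=robot.grab_frame("wrist"); W=cloud(f); R,t,K=cam(f)
p=R@robot.state()["eef_pos"]+t; print("tcp px",K@p/p[2], "cam", -R.T@t)
for u,v in [(218,235),(214,250),(210,270),(291,235),(295,250),(300,270),(210,290),(306,290),(195,310),(248,215),(190,340)]: print(u,v,np.round(W[v,u],4))
E
```

```text
tcp px [251.10840614 224.13546585   1.        ] cam [0.49945133 0.24603453 0.24351032]
218 235 [0.471  0.189  0.1135]
214 250 [0.4707 0.1884 0.1274]
210 270 [0.47   0.1857 0.1392]
291 235 [0.5059 0.1819 0.1126]
295 250 [0.5058 0.1817 0.1273]
300 270 [0.5055 0.1829 0.1454]
210 290 [0.47   0.1813 0.1462]
306 290 [0.5056 0.1826 0.1575]
195 310 [0.4729 0.1945 0.1745]
248 215 [0.4811 0.1708 0.0461]
190 340 [0.4729 0.1925 0.1833]
```

```bash
python3 - <<'E'
from h import *
f=robot.grab_frame("wrist"); W=cloud(f); R,t,K=cam(f)
for z in (.077,.085,.095,.105):
    q=R@[.470,.187,z]+t; print(z,(K@q/q[2])[:2])
for v in range(222,245,2): print(v,[tuple(np.round(W[v,u],3)) for u in (214,218,222)])
E
```

```text
0.077 [224.44960067 212.29681045]
0.085 [223.12168821 217.22795604]
0.095 [221.28284925 224.05640511]
0.105 [219.20971035 231.75491691]
222 [(np.float64(0.445), np.float64(0.152), np.float64(-0.0)), (np.float64(0.448), np.float64(0.151), np.float64(-0.001)), (np.float64(0.461), np.float64(0.169), np.float64(0.045))]
224 [(np.float64(0.445), np.float64(0.15), np.float64(-0.0)), (np.float64(0.448), np.float64(0.15), np.float64(0.0)), (np.float64(0.461), np.float64(0.167), np.float64(0.045))]
226 [(np.float64(0.444), np.float64(0.148), np.float64(-0.001)), (np.float64(0.448), np.float64(0.148), np.float64(0.001)), (np.float64(0.461), np.float64(0.166), np.float64(0.047))]
228 [(np.float64(0.444), np.float64(0.147), np.float64(0.0)), (np.float64(0.447), np.float64(0.146), np.float64(-0.0)), (np.float64(0.46), np.float64(0.164), np.float64(0.044))]
230 [(np.float64(0.468), np.float64(0.189), np.float64(0.107)), (np.float64(0.47), np.float64(0.188), np.float64(0.106)), (np.float64(0.472), np.float64(0.189), np.float64(0.107))]
232 [(np.float64(0.468), np.float64(0.189), np.float64(0.109)),
[... 505 characters left out ...]
 np.float64(0.189), np.float64(0.117)), (np.float64(0.471), np.float64(0.189), np.float64(0.116)), (np.float64(0.473), np.float64(0.188), np.float64(0.115))]
240 [(np.float64(0.469), np.float64(0.189), np.float64(0.118)), (np.float64(0.471), np.float64(0.189), np.float64(0.119)), (np.float64(0.473), np.float64(0.187), np.float64(0.116))]
242 [(np.float64(0.47), np.float64(0.189), np.float64(0.119)), (np.float64(0.472), np.float64(0.188), np.float64(0.12)), (np.float64(0.473), np.float64(0.186), np.float64(0.116))]
244 [(np.float64(0.47), np.float64(0.189), np.float64(0.123)), (np.float64(0.472), np.float64(0.188), np.float64(0.121)), (np.float64(0.472), np.float64(0.185), np.float64(0.117))]
```

Request:
send_rows(moves=[[[0,-0.003,0],0,0.0854],[[0,-0.003,0],0,0.0854],[[0,-0.003,0],0,0.0854],[[0,-0.003,0],0,0.0854]])

```text
time: 3.87
eef_pos: [0.4815, 0.1748, 0.0721]
ee_rot: [-0.0, 0.77, 0.637, -0.0]
contact_force: [-0.1, 0.4, 0.7]
width: 0.0769
finger_force: 0.0
```

Request:
send_rows(moves=[[[0,0,0.03],0,0.0854],[[0,0,0.06],0,0.0854],[[0,0,0.08],0,0.0854],[[0,0,0.091],0,0.0854],[[0,0,0.091],0,0.0854]])

```text
time: 4.28
eef_pos: [0.4797, 0.1741, -0.0212]
ee_rot: [-0.001, 0.77, 0.637, -0.002]
contact_force: [0.7, -0.4, 0.4]
width: 0.0856
finger_force: 0.0
```

Request:
send_rows(moves=[[[0,0,0],0,0.03],[[0,0,0],0,0.03],[[0,0,0],0,0.03],[[0,0,0],0,0.03],[[0,0,0],0,0.03]])

```text
time: 4.7
eef_pos: [0.483, 0.1752, -0.0171]
ee_rot: [0.001, 0.771, 0.637, 0.001]
contact_force: [-0.1, -1.6, 5.8]
width: 0.0497
finger_force: 21.9
```

Request:
send_rows(moves=[[[0,0,-0.02],0,0.03],[[0,0,-0.04],0,0.03],[[0,0,-0.07],0,0.03],[[0,0,-0.1],0,0.03],[[0,0,-0.1],0,0.03]])

```text
time: 5.12
eef_pos: [0.4846, 0.1759, 0.0873]
ee_rot: [0.001, 0.77, 0.637, 0.004]
contact_force: [0.8, 0.2, -0.9]
width: 0.0496
finger_force: 22.2
```

Request:
send_rows(moves=[[[0,0,-0.02],0,0.03],[[0,0,-0.02],0,0.03],[[0,0,-0.02],0,0.03]])

```text
time: 5.37
eef_pos: [0.4821, 0.175, 0.1015]
ee_rot: [0.0, 0.77, 0.637, 0.001]
contact_force: [0.6, -0.4, -2.2]
width: 0.0502
finger_force: 22.3
```

```bash
cat >> h.py <<'E'
def held(show=None):
    """tilt of the held tin's lid from the wrist depth, plus forces"""
    s=robot.state(); hd,m=head(s["ee_rot"]); p=np.array(s["eef_pos"])
    f=robot.grab_frame("wrist"); W=cloud(f); L=(W-p)@m
    k=(abs(L[...,1])<.02)&(L[...,0]>.012)&(L[...,0]<.115)&(L[...,2]>-.08)&(L[...,2]<.11)&(W[...,2]>.015)
    Q=L[k]
    print("t",round(s["time"],2),"tcp",np.round(p,3),"F",np.round(s["contact_force"],2),"tool-frame torque",np.round(m.T@s["ft_torque"],3),"w",round(s["width"],4),"grip",round(s["finger_force"],1))
    if len(Q)>50:
        a=np.polyfit(Q[:,0],Q[:,2],1); r=Q[:,2]-np.polyval(a,Q[:,0]); g=abs(r)<.006; a=np.polyfit(Q[g,0],Q[g,2],1)
        print("lid pts",len(Q),"down-tilt far end deg",np.degrees(np.arctan(a[0])).round(1),"x range",Q[g,0].min().round(3),Q[g,0].max().round(3),"z at far",Q[g,2].max().round(3))
    if show: save(f,show)
E
python3 -c "
from h import *
held('w3')"
```

```text
t 5.37 tcp [0.482 0.175 0.102] F [ 0.55 -0.37 -2.16] tool-frame torque [ 0.047 -0.113  0.012] w 0.0502 grip 22.3
lid pts 26685 down-tilt far end deg 0.4 x range 0.012 0.103 z at far -0.059
```

View pics/w3.png

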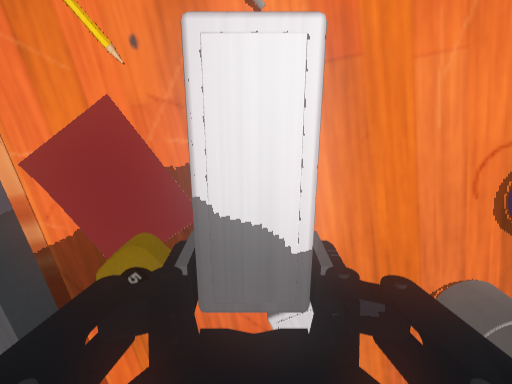

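Request:
send_rows(moves=[[[0,0,-0.041],0,0.03],[[0,0,-0.082],0,0.03],[[0,0,-0.041],0,0.03],[[0,0,0],0,0.03],[[0,0,-0.041],0,0.03]])

```text
time: 5.83
eef_pos: [0.4508, 0.1635, 0.1062]
ee_rot: [-0.011, 0.77, 0.637, -0.031]
contact_force: [-20.1, -7.0, -21.9]
width: 0.0496
finger_force: 22.9
```

Request:
send_rows(moves=[[[0,0,0.041],0,0.03],[[0,0,0],0,0.03],[[0,0,-0.041],0,0.03],[[0,0,-0.041],0,0.03],[[0,0,-0.041],0,0.03]])

```text
time: 6.25
eef_pos: [0.4825, 0.1751, 0.184]
ee_rot: [0.0, 0.77, 0.637, 0.001]
contact_force: [0.7, 0.5, -2.1]
width: 0.0498
finger_force: 23.4
```

```bash
python3 -c "
from h import *
held()
planfrom([(.578,.01,.2,-45),(.578,-.013,.16,-90)])"
```

```text
t 6.25 tcp [0.482 0.175 0.184] F [ 0.69  0.45 -2.1 ] tool-frame torque [ 0.024 -0.066  0.022] w 0.0498 grip 23.4
lid pts 26238 down-tilt far end deg 1.5 x range 0.012 0.103 z at far -0.057
now [0.4821 0.1749 0.183 ] -10.8 z [ 0.001  0.    -1.   ] t 6.3
shift [-0.1441  0.1251 -0.017 ] turn 34.2 rows>= 4.8
-- [0.578 0.01  0.2  ] -45.0
shift [-0.0081  0.0081  0.02  ] turn 22.5 rows>= 3.1
shift [-0.0044  0.0106  0.02  ] turn 22.5 rows>= 3.1
-- [ 0.578 -0.013  0.16 ] -90.0
```

Request:
send_rows(moves=[[[-0.029,0.025,0],6.8,0.03],[[-0.058,0.05,0],13.6,0.03],[[-0.087,0.075,0],20.4,0.03],[[-0.115,0.1,0],27.2,0.03],[[-0.144,0.125,0],34.2,0.03]])

```text
time: 6.72
eef_pos: [0.578, 0.0085, 0.1816]
ee_rot: [-0.0, 0.925, 0.38, -0.001]
contact_force: [1.3, 0.5, -1.9]
width: 0.0501
finger_force: 23.3
```

Request:
send_rows(moves=[[[-0.002,0.002,0.01],5.6,0.03],[[-0.004,0.004,0.02],11.2,0.03],[[-0.006,0.006,0.02],16.8,0.03],[[-0.008,0.008,0.02],22.5,0.03],[[-0.008,0.008,0.02],22.5,0.03]])

```text
time: 7.13
eef_pos: [0.577, -0.002, 0.1612]
ee_rot: [-0.0, 0.981, 0.193, -0.001]
contact_force: [0.5, -0.7, -3.7]
width: 0.0496
finger_force: 23.4
```

Request:
send_rows(moves=[[[-0.002,0.002,0.01],5.6,0.03],[[-0.004,0.004,0.02],11.2,0.03],[[-0.006,0.008,0.02],16.8,0.03],[[-0.005,0.0105,0.02],22.5,0.03],[[-0.005,0.0105,0.02],22.5,0.03]])

```text
time: 7.55
eef_pos: [0.5767, -0.0131, 0.142]
ee_rot: [-0.0, 1.0, 0.0, -0.001]
contact_force: [0.2, -0.1, -1.4]
width: 0.0497
finger_force: 23.3
```

```bash
python3 -c "
from h import *
f=tins('top',.055,.075,60)
planfrom([(.58,-.014,.065,-90),(.58,-.014,.01,-90)]); held()"
```

```text
top px [98.  1.] c 1.2526 0.5079 dims 0.014 0.085 width-axis deg 4.1 z 0.068
top px [498. 108.] c 0.8388 -0.7696 dims 0.072 0.022 width-axis deg -62.0 z 0.063
top px [218. 137.] c 0.764 0.1124 dims 0.076 0.084 width-axis deg 80.0 z 0.063
top px [313. 166.] c 0.6629 -0.1691 dims 0.068 0.085 width-axis deg 78.5 z 0.063
now [ 0.5767 -0.0129  0.1424] -89.8 z [-0.001  0.    -1.   ] t 7.6
shift [0.0033 0.0012 0.0774] turn 0.2 rows>= 1.9
-- [ 0.58  -0.014  0.065] -90.0
shift [0.    0.    0.055] turn -0.0 rows>= 1.3
-- [ 0.58  -0.014  0.01 ] -90.0
t 7.6 tcp [ 0.577 -0.013  0.142] F [ 0.26 -0.61 -1.72] tool-frame torque [ 0.068 -0.071  0.001] w 0.0499 grip 23.3
lid pts 26352 down-tilt far end deg 1.5 x range 0.012 0.104 z at far -0.057
```

Lower onto the rim: to TCP z 0.065, then on to about 0.02.

Request:
send_rows(moves=[[[0.003,0.001,0.03],0,0.03],[[0.003,0.001,0.06],0,0.03],[[0.003,0.001,0.08],0,0.03],[[0.003,0.001,0.088],0,0.03],[[0.003,0.001,0.088],0,0.03]])

```text
time: 8.07
eef_pos: [0.5782, -0.0137, 0.053]
ee_rot: [-0.0, 1.0, 0.001, -0.002]
contact_force: [-0.3, 0.1, -1.7]
width: 0.0498
finger_force: 23.3
```

Request:
send_rows(moves=[[[0,0,0.008],0,0.03],[[0,0,0.016],0,0.03],[[0,0,0.024],0,0.03],[[0,0,0.03],0,0.03],[[0,0,0.03],0,0.03]])

```text
time: 8.48
eef_pos: [0.5798, -0.014, 0.026]
ee_rot: [0.0, 1.0, 0.0, 0.0]
contact_force: [-2.9, -0.2, 1.0]
width: 0.0496
finger_force: 26.1
```

```bash
python3 -c "
from h import *
held()"
```

```text
t 8.48 tcp [ 0.58  -0.014  0.026] F [-2.92 -0.18  0.98] tool-frame torque [-0.005 -0.456 -0.007] w 0.0496 grip 26.1
lid pts 7481 down-tilt far end deg -14.8 x range 0.012 0.099 z at far -0.068
```

Request:
send_rows(moves=[[[0,0,0.008],0,0.03],[[0,0,0.016],0,0.03],[[0,0,0.02],0,0.03],[[0,0,0.02],0,0.03]])

```text
time: 8.87
eef_pos: [0.5806, -0.014, 0.0057]
ee_rot: [-0.0, 1.0, 0.0, 0.001]
contact_force: [-1.1, 0.1, 1.3]
width: 0.0494
finger_force: 28.1
```

Request:
send_rows(moves=[[[0,0,-0.03],0,0.03],[[0,0,-0.06],0,0.03],[[0,0,-0.09],0,0.03],[[0,0,-0.12],0,0.03],[[0,0,-0.12],0,0.03]])

```text
time: 9.28
eef_pos: [0.5835, -0.0141, 0.1322]
ee_rot: [0.0, 1.0, 0.0, 0.005]
contact_force: [0.2, -0.2, -1.1]
width: 0.0498
finger_force: 27.8
```

Request:
send_rows(moves=[[[0,0,0],0,0.03],[[0,0,0],0,0.03],[[0,0,0],0,0.03],[[0,0,0],0,0.03]])

```text
time: 9.62
eef_pos: [0.5789, -0.014, 0.1235]
ee_rot: [-0.0, 1.0, 0.0, -0.001]
contact_force: [0.7, 0.6, -1.9]
width: 0.0496
finger_force: 27.8
```

```bash
python3 -c "
from h import *
held('w4'); held()"
```

```text
t 9.62 tcp [ 0.579 -0.014  0.124] F [ 0.66  0.62 -1.93] tool-frame torque [-0.011 -0.034 -0.036] w 0.0496 grip 27.8
lid pts 467 down-tilt far end deg -31.9 x range 0.012 0.017 z at far -0.077
t 9.67 tcp [ 0.579 -0.014  0.124] F [ 0.04  0.47 -1.92] tool-frame torque [-0.032 -0.058 -0.008] w 0.0495 grip 27.8
lid pts 454 down-tilt far end deg -31.5 x range 0.012 0.017 z at far -0.077
```

View pics/w4.png

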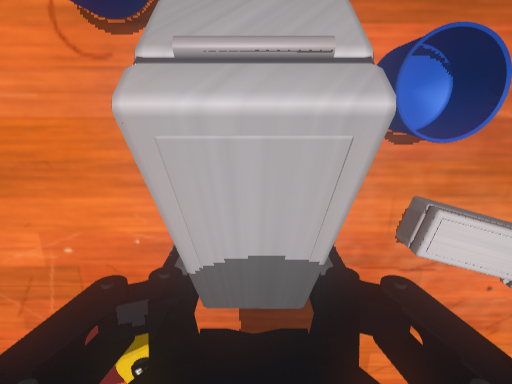

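```bash
python3 -c "
from h import *
planfrom([(.5785,-.014,.15,-90),(.4842,.1749,.12,-10.8),(.4842,.1749,.03,-10.8)])"
```

```text
now [ 0.5792 -0.014   0.124 ] -90.0 z [-0.002  0.    -1.   ] t 9.7167
shift [-0.0007  0.     -0.026 ] turn 0.0 rows>= 0.6
-- [ 0.578 -0.014  0.15 ] -90.0
shift [-0.0314 -0.063   0.01  ] turn -26.4 rows>= 3.7
shift [-0.0002 -0.0704  0.01  ] turn -26.4 rows>= 3.7
shift [ 0.0312 -0.0631  0.01  ] turn -26.4 rows>= 3.7
-- [0.484 0.175 0.12 ] -10.8
shift [-0.   -0.    0.09] turn 0.0 rows>= 2.2
-- [0.484 0.175 0.03 ] -10.8
```

Request:
send_rows(moves=[[[-0.008,-0.016,-0.02],-6.6,0.03],[[-0.016,-0.032,-0.02],-13.2,0.03],[[-0.024,-0.048,-0.02],-19.8,0.03],[[-0.031,-0.063,-0.02],-26.4,0.03],[[-0.031,-0.063,-0.02],-26.4,0.03]])

```text
time: 10.13
eef_pos: [0.5475, 0.0511, 0.1449]
ee_rot: [-0.001, 0.973, 0.232, -0.001]
contact_force: [-0.4, -0.1, -2.9]
width: 0.0496
finger_force: 27.7
```

Request:
send_rows(moves=[[[0,-0.018,0],-6.6,0.03],[[0,-0.036,0],-13.2,0.03],[[0,-0.053,0],-19.8,0.03],[[0,-0.07,0.01],-26.4,0.03],[[0,-0.07,0.01],-26.4,0.03]])

```text
time: 10.55
eef_pos: [0.516, 0.1132, 0.1336]
ee_rot: [-0.001, 0.895, 0.447, -0.001]
contact_force: [-0.3, 0.6, -2.8]
width: 0.0497
finger_force: 27.6
```

Request:
send_rows(moves=[[[0.008,-0.016,0.01],-6.6,0.03],[[0.016,-0.032,0.02],-13.2,0.03],[[0.024,-0.048,0.03],-19.8,0.03],[[0.031,-0.063,0.03],-26.4,0.03],[[0.031,-0.063,0.03],-26.4,0.03]])

```text
time: 10.97
eef_pos: [0.4849, 0.1755, 0.1043]
ee_rot: [-0.001, 0.769, 0.639, -0.001]
contact_force: [-0.2, -0.4, -1.8]
width: 0.0498
finger_force: 27.7
```

Request:
send_rows(moves=[[[0,0,0.03],0,0.03],[[0,0,0.06],0,0.03],[[0,0,0.07],0,0.03],[[0,0,0.08],0,0.03],[[0,0,0.08],0,0.03]])

```text
time: 11.38
eef_pos: [0.4857, 0.1735, 0.0238]
ee_rot: [-0.0, 0.771, 0.637, -0.001]
contact_force: [-0.2, -0.0, -2.3]
width: 0.0499
finger_force: 27.6
```

```bash
python3 -c "
from h import *
planfrom([(.4842,.1749,-.016,-10.8)]);held()"
```

```text
now [0.4857 0.1735 0.0238] -10.9 z [-0.003 -0.001 -1.   ] t 11.3833
shift [ 0.0011 -0.0017  0.0398] turn -0.1 rows>= 1.0
-- [ 0.484  0.175 -0.016] -10.8
t 11.38 tcp [0.486 0.174 0.024] F [-0.23 -0.03 -2.33] tool-frame torque [ 0.003 -0.117  0.047] w 0.0499 grip 27.6
lid pts 402 down-tilt far end deg -31.1 x range 0.012 0.016 z at far -0.077
```

Request:
send_rows(moves=[[[0.001,-0.002,0.01],0,0.03],[[0.001,-0.002,0.016],0,0.03],[[0.001,-0.002,0.022],0,0.03],[[0.001,-0.002,0.028],0,0.03]])

```text
time: 11.77
eef_pos: [0.4848, 0.176, -0.0028]
ee_rot: [0.0, 0.771, 0.637, 0.0]
contact_force: [0.1, -0.1, -1.3]
width: 0.0496
finger_force: 27.6
```

Request:
send_rows(moves=[[[0,0,0.005],0,0.03],[[0,0,0.009],0,0.03],[[0,0,0.012],0,0.03],[[0,0,0.012],0,0.03]])

```text
time: 12.1
eef_pos: [0.4844, 0.1758, -0.0147]
ee_rot: [-0.0, 0.77, 0.637, -0.0]
contact_force: [-0.9, -1.1, 0.7]
width: 0.0499
finger_force: 28.0
```

```bash
python3 -c "
from h import *
held()"
```

```text
t 12.1 tcp [ 0.484  0.176 -0.015] F [-0.93 -1.14  0.72] tool-frame torque [ 0.182 -0.2   -0.043] w 0.0499 grip 28.0
lid pts 384 down-tilt far end deg -31.0 x range 0.012 0.016 z at far -0.077
```

Request:
send_rows(moves=[[[0,0,0.003],0,0.03],[[0,0,0.006],0,0.03],[[0,0,0.009],0,0.03],[[0,0,0.009],0,0.03]])

```text
time: 12.48
eef_pos: [0.4853, 0.178, -0.0188]
ee_rot: [-0.001, 0.77, 0.638, 0.003]
contact_force: [-13.2, 0.8, 36.6]
width: 0.0497
finger_force: 33.4
```

```bash
python3 -c "
from h import *
held()"
```

```text
t 12.48 tcp [ 0.485  0.178 -0.019] F [-13.19   0.84  36.6 ] tool-frame torque [ 3.196 -0.337 -0.035] w 0.0497 grip 33.4
```

Request:
send_rows(moves=[[[0,0,-0.005],0,0.03],[[0,0,-0.007],0,0.049],[[0,0,-0.007],0,0.0495],[[0,0,-0.007],0,0.0497],[[0,0,-0.007],0,0.0499]])

```text
time: 12.95
eef_pos: [0.4841, 0.1756, -0.0175]
ee_rot: [-0.0, 0.771, 0.637, -0.001]
contact_force: [-0.8, 0.7, -1.3]
width: 0.0499
finger_force: 7.5
```

Request:
send_rows(moves=[[[0,0,0],0,0.05],[[0,0,0],0,0.0503],[[0,0,0],0,0.0506],[[0,0,0],0,0.051],[[0,0,0],0,0.052]])

```text
time: 13.37
eef_pos: [0.4846, 0.1759, -0.0167]
ee_rot: [0.0, 0.771, 0.637, 0.0]
contact_force: [0.8, 0.0, 0.5]
width: 0.0519
finger_force: 0.0
```

```bash
python3 -c "
from h import *
held('w5')"
```

```text
t 13.37 tcp [ 0.485  0.176 -0.017] F [0.84 0.03 0.52] tool-frame torque [-0.004  0.011  0.011] w 0.0519 grip 0.0
lid pts 28104 down-tilt far end deg 0.0 x range 0.012 0.106 z at far -0.06
```

View pics/w5.png

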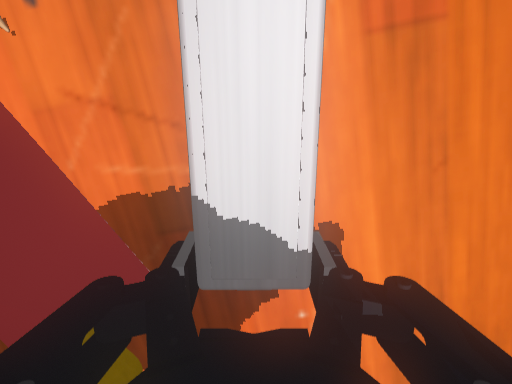

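Request:
send_rows(moves=[[[0,0,0],0,0.07],[[0,0,-0.03],0,0.0854],[[0,0,-0.07],0,0.0854],[[0,0,-0.11],0,0.0854],[[0,0,-0.14],0,0.0854]])

```text
time: 13.83
eef_pos: [0.4849, 0.176, 0.1265]
ee_rot: [0.0, 0.77, 0.637, 0.001]
contact_force: [1.4, 0.1, 0.6]
width: 0.0856
finger_force: 0.0
```

```bash
python3 -c "
from h import *
tins('wrist');tins('top')
planfrom([(.5191,-.04,.12,12.8)])"
```

```text
wrist px [252. 120.] c 0.4954 0.2284 dims 0.122 0.05 width-axis deg -10.4 z 0.046
wrist px [298. 312.] c 0.5062 0.0212 dims 0.05 0.083 width-axis deg 13.1 z 0.046
wrist px [483. 292.] c 0.6958 0.0234 dims 0.007 0.044 width-axis deg 76.2 z 0.045
top px [125. 144.] c 0.7605 0.4194 dims 0.078 0.161 width-axis deg 11.6 z 0.046
top px [333. 214.] c 0.5195 -0.2339 dims 0.122 0.05 width-axis deg -15.4 z 0.045
top px [258. 219.] c 0.5097 0.0002 dims 0.051 0.121 width-axis deg 13.0 z 0.046
now [0.4876 0.177  0.1293] -10.8 z [ 0.009  0.003 -1.   ] t 13.9333
shift [-0.1036  0.0358  0.0047] turn -11.8 rows>= 2.6
shift [-0.1087  0.0138  0.0047] turn -11.8 rows>= 2.6
-- [ 0.519 -0.04   0.12 ] 12.8
```

Request:
send_rows(moves=[[[-0.034,0.012,0],-4,0.0854],[[-0.069,0.024,0],-8,0.0854],[[-0.104,0.036,0],-11.8,0.0854],[[-0.104,0.036,0.005],-11.8,0.0854]])

```text
time: 14.27
eef_pos: [0.5011, 0.0622, 0.1185]
ee_rot: [0.001, 0.702, 0.713, -0.0]
contact_force: [-0.1, 0.2, 0.5]
width: 0.0858
finger_force: 0.0
```

Request:
send_rows(moves=[[[-0.036,0.004,0],-4,0.0854],[[-0.072,0.009,0],-8,0.0854],[[-0.109,0.014,0],-11.8,0.0854],[[-0.109,0.014,0.005],-11.8,0.0854],[[-0.109,0.014,0.005],-11.8,0.0854]])

```text
time: 14.68
eef_pos: [0.5157, -0.0434, 0.1118]
ee_rot: [-0.001, 0.625, 0.78, -0.0]
contact_force: [0.6, 0.7, -0.2]
width: 0.0855
finger_force: 0.0
```

```bash
python3 -c "
from h import *
tins('wrist')
planfrom([(.5191,-.04,-.016,12.9)])"
```

```text
wrist px [258. 131.] c 0.5105 0.0013 dims 0.05 0.122 width-axis deg 13.0 z 0.046
wrist px [423. 184.] c 0.6609 -0.0077 dims 0.078 0.03 width-axis deg -12.2 z 0.046
wrist px [485. 214.] c 0.7056 -0.0173 dims 0.079 0.043 width-axis deg -12.4 z 0.046
wrist px [341. 319.] c 0.6285 -0.1554 dims 0.045 0.008 width-axis deg -8.7 z 0.046
wrist px [236. 323.] c 0.5303 -0.177 dims 0.055 0.023 width-axis deg -79.5 z 0.045
now [ 0.5155 -0.0422  0.1121] 12.7 z [-0.002  0.001 -1.   ] t 14.7333
shift [0.0014 0.004  0.1281] turn -0.2 rows>= 3.1
-- [ 0.519 -0.04  -0.016] 12.9
```

Request:
send_rows(moves=[[[0.001,0.005,0.03],0,0.0854],[[0.001,0.005,0.06],0,0.0854],[[0.001,0.005,0.09],0,0.0854],[[0.001,0.005,0.12],0,0.0854],[[0.001,0.005,0.128],0,0.0854]])

```text
time: 15.15
eef_pos: [0.5174, -0.0379, -0.0191]
ee_rot: [-0.003, 0.623, 0.782, -0.002]
contact_force: [-1.4, 0.2, 0.1]
width: 0.0857
finger_force: 0.0
```

Request:
send_rows(moves=[[[0,0,0],0,0.03],[[0,0,0],0,0.03],[[0,0,0],0,0.03],[[0,0,0],0,0.03],[[0,0,0],0,0.03]], force=20)

```text
time: 15.57
eef_pos: [0.5224, -0.0395, -0.0126]
ee_rot: [0.001, 0.624, 0.782, 0.001]
contact_force: [-1.9, 1.5, 7.1]
width: 0.0501
finger_force: 21.8
```

Request:
send_rows(moves=[[[0,0,-0.02],0,0.03],[[0,0,-0.05],0,0.03],[[0,0,-0.09],0,0.03],[[0,0,-0.12],0,0.03],[[0,0,-0.13],0,0.03]])

```text
time: 15.98
eef_pos: [0.5235, -0.0401, 0.121]
ee_rot: [0.003, 0.624, 0.781, 0.002]
contact_force: [1.1, 0.2, -2.5]
width: 0.0496
finger_force: 21.9
```

Request:
send_rows(moves=[[[0,0,0],0,0.03],[[0,0,0],0,0.03],[[0,0,0],0,0.03]])

```text
time: 16.23
eef_pos: [0.5198, -0.0397, 0.1133]
ee_rot: [-0.001, 0.624, 0.782, -0.001]
contact_force: [0.7, -0.2, -3.0]
width: 0.0499
finger_force: 22.0
```

```bash
python3 -c "
from h import *
held();held();held()"
```

```text
t 16.23 tcp [ 0.52  -0.04   0.113] F [ 0.66 -0.17 -2.98] tool-frame torque [ 0.025 -0.154  0.058] w 0.0499 grip 22.0
lid pts 24502 down-tilt far end deg 1.6 x range 0.012 0.104 z at far -0.051
t 16.28 tcp [ 0.52  -0.04   0.113] F [ 0.12  0.1  -3.12] tool-frame torque [ 0.041 -0.077  0.023] w 0.0497 grip 22.0
lid pts 24505 down-tilt far end deg 1.7 x range 0.012 0.104 z at far -0.052
t 16.33 tcp [ 0.52  -0.04   0.113] F [-0.38 -0.42 -1.8 ] tool-frame torque [ 0.    -0.14   0.008] w 0.0495 grip 22.0
lid pts 24518 down-tilt far end deg 1.6 x range 0.012 0.104 z at far -0.051
```

Request:
send_rows(moves=[[[0,0,0.025],0,0.03],[[0,0,0.048],0,0.049],[[0,0,0.048],0,0.049],[[0,0,0.048],0,0.0493]])

```text
time: 16.72
eef_pos: [0.5192, -0.0396, 0.0656]
ee_rot: [-0.002, 0.624, 0.782, -0.001]
contact_force: [-0.2, 0.0, -2.3]
width: 0.0495
finger_force: 21.8
```

```bash
python3 -c "
from h import *
held()"
```

```text
t 16.72 tcp [ 0.519 -0.04   0.066] F [-0.2   0.04 -2.32] tool-frame torque [ 0.015 -0.095  0.015] w 0.0495 grip 21.8
lid pts 24101 down-tilt far end deg 2.6 x range 0.012 0.104 z at far -0.05
```

Request:
send_rows(moves=[[[0,0,0],0,0.0496],[[0,0,0],0,0.0496]])

```text
time: 16.93
eef_pos: [0.5219, -0.0398, 0.0686]
ee_rot: [0.001, 0.624, 0.782, 0.001]
contact_force: [-0.0, -0.3, -2.3]
width: 0.0497
finger_force: 21.7
```

Request:
send_rows(moves=[[[0,0,0],0,0.0498],[[0,0,0],0,0.0498]])

```text
time: 17.1
eef_pos: [0.5215, -0.0398, 0.0682]
ee_rot: [0.001, 0.624, 0.782, 0.0]
contact_force: [0.0, 0.2, -2.9]
width: 0.05
finger_force: 11.4
```

```bash
python3 -c "
from h import *
held()"
```

```text
t 17.1 tcp [ 0.522 -0.04   0.068] F [ 0.05  0.17 -2.88] tool-frame torque [ 0.022 -0.112  0.042] w 0.05 grip 11.4
lid pts 24064 down-tilt far end deg 2.7 x range 0.012 0.104 z at far -0.049
```

Request:
send_rows(moves=[[[0,0,0],0,0.0499],[[0,0,0],0,0.0499],[[0,0,0],0,0.0499]])

```text
time: 17.4
eef_pos: [0.5209, -0.0397, 0.0673]
ee_rot: [0.0, 0.624, 0.782, -0.0]
contact_force: [-0.3, -4.2, 3.6]
width: 0.0498
finger_force: 5.3
```

```bash
python3 -c "
from h import *
held()"
```

```text
t 17.4 tcp [ 0.521 -0.04   0.067] F [-0.26 -4.18  3.63] tool-frame torque [ 0.084 -0.681  0.042] w 0.0498 grip 5.3
lid pts 6812 down-tilt far end deg 62.5 x range 0.012 0.054 z at far 0.047
```

Request:
send_rows(moves=[[[0,0,0],0,0.03],[[0,0,0],0,0.03],[[0,0,-0.02],0,0.03],[[0,0,-0.05],0,0.03],[[0,0,-0.07],0,0.03]])

```text
time: 17.87
eef_pos: [0.5209, -0.0396, 0.1387]
ee_rot: [-0.0, 0.624, 0.782, 0.0]
contact_force: [1.2, -0.2, -2.5]
width: 0.0496
finger_force: 22.5
```

Request:
send_rows(moves=[[[0,0,0],0,0.03],[[0,0,0],0,0.03]])

```text
time: 18.03
eef_pos: [0.5218, -0.0397, 0.1379]
ee_rot: [0.001, 0.624, 0.782, 0.001]
contact_force: [-0.1, -0.1, -2.8]
width: 0.0497
finger_force: 22.5
```

```bash
python3 -c "
from h import *
held('w6')
L=[]
for i in range(8):
    robot.grab_frame('scene'); s=robot.state(); L.append(np.r_[s['contact_force'],head(s['ee_rot'])[1].T@s['ft_torque']])
print(np.mean(L,0).round(3),np.std(L,0).round(3))
save(robot.grab_frame('scene'),'s6')"
```

```text
t 18.03 tcp [ 0.522 -0.04   0.138] F [-0.1  -0.07 -2.81] tool-frame torque [ 0.051 -0.006 -0.015] w 0.0497 grip 22.5
lid pts 6609 down-tilt far end deg 63.3 x range 0.012 0.053 z at far 0.047
[-0.254 -0.247 -2.787  0.009 -0.011  0.008] [0.268 0.369 0.517 0.025 0.015 0.027]
```

View pics/s6.png

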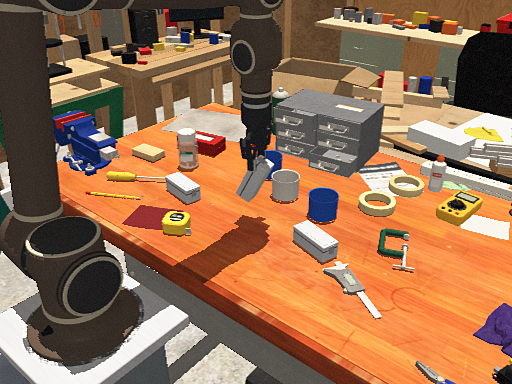

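Request:
send_rows(moves=[[[0.03,0,0.01],0,0.03],[[0.06,0,0.03],0,0.03],[[0.0835,0,0.053],0,0.03],[[0.0835,0,0.063],0,0.03],[[0.0835,0,0.063],0,0.03]])

```text
time: 18.95
eef_pos: [0.5002, 0.0425, 0.0717]
ee_rot: [-0.002, 0.623, 0.782, -0.002]
contact_force: [-0.3, -0.4, -2.2]
width: 0.0497
finger_force: 22.4
```

Request:
send_rows(moves=[[[0,0,0.0136],0,0.03],[[-0.0144,0,0.0172],0,0.03],[[-0.0265,0,0.022],0,0.03],[[-0.04,0,0.029],0,0.03],[[-0.05,0,0.037],0,0.03]])

```text
time: 19.37
eef_pos: [0.5153, -0.0096, 0.0401]
ee_rot: [0.002, 0.624, 0.781, 0.0]
contact_force: [-2.7, -4.5, 9.2]
width: 0.0501
finger_force: 29.3
```

```bash
python3 -c "
from h import *
held(); planfrom([(.5200,-.0396,-.0126,12.8)])"
```

```text
t 19.37 tcp [ 0.515 -0.01   0.04 ] F [-2.71 -4.53  9.15] tool-frame torque [ 1.078 -0.433 -0.252] w 0.0501 grip 29.3
lid pts 13738 down-tilt far end deg 34.6 x range 0.012 0.089 z at far 0.004
now [ 0.5153 -0.0113  0.0386] 12.7 z [ 0.003 -0.004 -1.   ] t 19.4167
shift [-0.0287 -0.0017  0.0512] turn -0.1 rows>= 1.4
-- [ 0.52  -0.04  -0.013] 12.8
```

Working nicely; finish the arc.

Request:
send_rows(moves=[[[-0.01,0,0.01],0,0.03],[[-0.018,0,0.02],0,0.03],[[-0.024,0,0.031],0,0.03],[[-0.028,0,0.041],0,0.03],[[-0.03,0,0.049],0,0.03]])

```text
time: 19.83
eef_pos: [0.5222, -0.038, -0.0106]
ee_rot: [0.002, 0.625, 0.781, 0.001]
contact_force: [0.8, -2.8, 3.1]
width: 0.0498
finger_force: 27.6
```

```bash
python3 -c "
from h import *
held()"
```

```text
t 19.83 tcp [ 0.522 -0.038 -0.011] F [ 0.75 -2.77  3.05] tool-frame torque [-0.049 -0.239 -0.014] w 0.0498 grip 27.6
lid pts 24334 down-tilt far end deg 1.8 x range 0.012 0.102 z at far -0.053
```

Request:
send_rows(moves=[[[0,0,0],0,0.03],[[0,0,-0.01],0,0.03],[[0,0,-0.02],0,0.03],[[0,0,-0.02],0,0.03],[[0,0,-0.02],0,0.03]], force=60)

```text
time: 20.3
eef_pos: [0.521, -0.0359, 0.0096]
ee_rot: [0.001, 0.624, 0.782, 0.001]
contact_force: [0.3, -0.9, -2.5]
width: 0.0493
finger_force: 66.2
```

```bash
cat >> h.py <<'E'
def avg(n=10):
    L=[]
    for i in range(n):
        robot.grab_frame('scene'); s=robot.state(); L.append(np.r_[s['contact_force'],head(s['ee_rot'])[1].T@s['ft_torque']])
    print("mean F, tool torque",np.mean(L,0).round(3),"se",(np.std(L,0)/n**.5).round(3))
E
python3 -c "
from h import *
avg();held()"
```

```text
mean F, tool torque [-0.004 -0.133 -2.487  0.012 -0.095  0.018] se [0.185 0.14  0.131 0.009 0.007 0.009]
t 20.8 tcp [ 0.52  -0.036  0.008] F [ 1.33 -0.25 -2.83] tool-frame torque [-0.003 -0.083  0.075] w 0.049 grip 66.2
lid pts 24537 down-tilt far end deg 1.2 x range 0.012 0.102 z at far -0.054
```

Request:
send_rows(moves=[[[0,0,0.01],0,0.03],[[0,0,0.02],0,0.03],[[0,0,0.021],0,0.049],[[0,0,0.021],0,0.06],[[0,0,0.021],0,0.0854]], force=20)

```text
time: 21.27
eef_pos: [0.5198, -0.0362, -0.0134]
ee_rot: [-0.0, 0.624, 0.782, -0.0]
contact_force: [-0.1, -0.7, 0.9]
width: 0.0702
finger_force: 0.0
```

Request:
send_rows(moves=[[[0,0,0],0,0.0854],[[0,0,-0.04],0,0.0854],[[0,0,-0.08],0,0.0854],[[0,0,-0.12],0,0.0854],[[0,0,-0.13],0,0.0854]])

```text
time: 21.68
eef_pos: [0.523, -0.0365, 0.1237]
ee_rot: [0.003, 0.624, 0.782, 0.002]
contact_force: [0.5, -0.5, -0.4]
width: 0.0852
finger_force: 0.0
```

```bash
python3 -c "
from h import *
avg();tins('wrist');tins('top')
planfrom([(.508,-.274,.12,-15.7)])"
```

```text
mean F, tool torque [-0.04   0.166 -0.106 -0.002 -0.006  0.004] se [0.133 0.181 0.161 0.01  0.012 0.007]
wrist px [255. 136.] c 0.5128 0.0041 dims 0.05 0.121 width-axis deg 12.6 z 0.046
wrist px [414. 189.] c 0.6615 -0.0052 dims 0.078 0.03 width-axis deg -17.9 z 0.046
wrist px [472. 220.] c 0.7059 -0.0178 dims 0.079 0.043 width-axis deg -13.1 z 0.046
wrist px [337. 318.] c 0.6302 -0.1517 dims 0.051 0.01 width-axis deg -14.6 z 0.046
wrist px [230. 323.] c 0.5304 -0.1759 dims 0.054 0.022 width-axis deg -79.6 z 0.045
top px [126. 144.] c 0.7613 0.4195 dims 0.079 0.162 width-axis deg 11.1 z 0.046
top px [333. 214.] c 0.5192 -0.2341 dims 0.122 0.05 width-axis deg -16.0 z 0.045
top px [185. 226.] c 0.4946 0.2274 dims 0.122 0.05 width-axis deg -10.4 z 0.046
now [ 0.5198 -0.0363  0.1166] 12.8 z [-0.001  0.    -1.   ] t 22.2833
shift [-0.1146 -0.0321 -0.0017] turn 14.3 rows>= 2.9
shift [-0.119  -0.0029 -0.0017] turn 14.3 rows>= 2.9
-- [ 0.508 -0.274  0.12 ] -15.7
```

```bash
python3 -c "
from h import *
planfrom([(.5307,-.1936,.12,-15.9)])"
```

```text
now [ 0.5198 -0.0363  0.1166] 12.8 z [-0.001  0.    -1.   ] t 22.2833
shift [-0.1558 -0.0242 -0.0034] turn 28.7 rows>= 4.0
-- [ 0.531 -0.194  0.12 ] -15.9
```

Request:
send_rows(moves=[[[-0.039,-0.006,-0.003],7.1,0.0854],[[-0.078,-0.012,-0.003],14.2,0.0854],[[-0.117,-0.018,-0.003],21.4,0.0854],[[-0.156,-0.024,-0.003],28.7,0.0854],[[-0.156,-0.024,-0.003],28.7,0.0854]])

```text
time: 22.7
eef_pos: [0.5315, -0.1996, 0.1198]
ee_rot: [0.001, 0.801, 0.598, -0.001]
contact_force: [-0.6, 0.8, 0.1]
width: 0.0853
finger_force: 0.0
```

Request:
send_rows(moves=[[[0,0,0.03],0,0.0854],[[0,0,0.05],0,0.0854],[[0,0,0.05],0,0.0854],[[0,0,0.05],0,0.0854]])

```text
time: 23.03
eef_pos: [0.5303, -0.1933, 0.0694]
ee_rot: [-0.001, 0.798, 0.603, -0.001]
contact_force: [-0.0, 0.1, 1.1]
width: 0.0855
finger_force: 0.0
```

```bash
python3 -c "
from h import *
planfrom([(.5307,-.1936,-.014,-15.9)])
f=robot.grab_frame('wrist'); save(f,'w7')"
```

```text
now [ 0.5303 -0.1933  0.0694] -15.9 z [-0.003  0.001 -1.   ] t 23.0333
shift [-0.0002  0.0005  0.0834] turn 0.0 rows>= 2.0
-- [ 0.531 -0.194 -0.014] -15.9
```

View pics/w7.png

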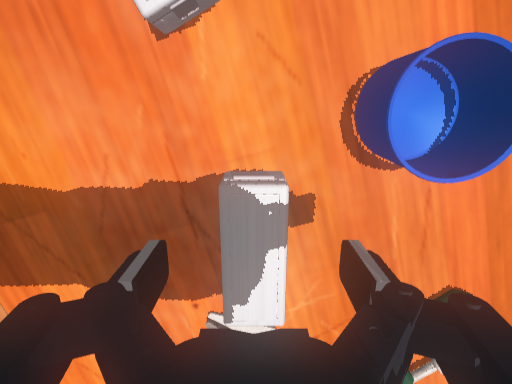

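Request:
send_rows(moves=[[[0,0,0.03],0,0.0854],[[0,0,0.06],0,0.0854],[[0,0,0.083],0,0.0854],[[0,0,0.083],0,0.05],[[0,0,0.083],0,0.03]])

```text
time: 23.5
eef_pos: [0.5314, -0.1934, -0.012]
ee_rot: [-0.0, 0.798, 0.603, -0.0]
contact_force: [0.9, -0.1, 0.5]
width: 0.0641
finger_force: 0.0
```

Request:
send_rows(moves=[[[0,0,0],0,0.03],[[0,0,0],0,0.03],[[0,0,0],0,0.03],[[0,0,0],0,0.03]], force=20)

```text
time: 23.83
eef_pos: [0.5329, -0.1941, -0.0101]
ee_rot: [0.001, 0.798, 0.603, 0.001]
contact_force: [-0.6, 1.7, 7.0]
width: 0.0499
finger_force: 22.4
```

Request:
send_rows(moves=[[[0,0,-0.02],0,0.03],[[0,0,-0.04],0,0.03],[[0,0,-0.06],0,0.03],[[0,0,-0.085],0,0.03],[[0,0,-0.085],0,0.03]])

```text
time: 24.25
eef_pos: [0.5342, -0.1948, 0.0779]
ee_rot: [0.003, 0.798, 0.603, 0.002]
contact_force: [0.7, -0.5, -3.3]
width: 0.0497
finger_force: 22.2
```

```bash
python3 -c "
from h import *
avg(8);s=robot.state();print(s['eef_pos'],s['width'],s['finger_force'])"
```

```text
mean F, tool torque [ 3.000e-02 -6.500e-02 -4.467e+00 -1.200e-02  1.970e-01 -1.000e-03] se [0.215 0.193 0.09  0.009 0.029 0.006]
[ 0.53054111 -0.19348382  0.07095024] 0.04960895470884514 22.088020741939545
```

Request:
send_rows(moves=[[[0,0,0],0,0.0494],[[0,0,0],0,0.0496],[[0,0,0],0,0.0498],[[0,0,0],0,0.0498],[[0,0,0],0,0.0498]])

```text
time: 25.07
eef_pos: [0.5313, -0.1938, 0.0722]
ee_rot: [0.0, 0.798, 0.603, -0.0]
contact_force: [0.3, 0.2, -4.8]
width: 0.0496
finger_force: 8.5
```

```bash
python3 -c "
from h import *
avg(4)"
```

```text
mean F, tool torque [ 5.990e-01  1.179e+00 -4.017e+00  2.000e-02  1.630e-01 -4.000e-03] se [0.112 0.347 0.259 0.01  0.093 0.005]
```

```bash
cat >> h.py <<'E'
def held2():
    s=robot.state(); hd,m=head(s["ee_rot"]); p=np.array(s["eef_pos"])
    L=(cloud(robot.grab_frame("wrist"))-p)@m
    k=(abs(L[...,1])<.018)&(L[...,0]>-.03)&(L[...,0]<.04)&(L[...,2]>-.11)&(L[...,2]<.03)
    Q=L[k]; print("t",s["time"],"tcp",np.round(p,3),"F",np.round(s["contact_force"],1),"w",s["width"],"grip",s["finger_force"],len(Q))
    for x in np.arange(-.03,.04,.006):
        g=Q[(Q[:,0]>=x)&(Q[:,0]<x+.006)]
        if len(g)>10: print(round(x+.003,3),len(g),np.round(np.percentile(g[:,2],[5,50,95]),3))
E
python3 -c "
from h import *
held2()"
```

```text
t 25.2667 tcp [ 0.531 -0.194  0.072] F [ 0.8  1.2 -3.6] w 0.05014437689986972 grip 7.484233975410461 9264
-0.003 49 [-0.052 -0.052 -0.051]
0.003 814 [-0.054 -0.053 -0.052]
0.009 2592 [-0.109 -0.103 -0.053]
0.015 1681 [-0.109 -0.056 -0.052]
0.021 1170 [-0.108 -0.053 -0.052]
0.027 1065 [-0.054 -0.053 -0.052]
0.033 1111 [-0.054 -0.053 -0.052]
0.039 782 [-0.055 -0.054 -0.053]
```

Request:
send_rows(moves=[[[0,0,0],0,0.03],[[0,0,0],0,0.03],[[0,0,-0.03],0,0.03],[[0,0,-0.06],0,0.03],[[0,0,-0.09],0,0.03]], force=20)

```text
time: 25.73
eef_pos: [0.5307, -0.1936, 0.1629]
ee_rot: [-0.001, 0.798, 0.603, -0.0]
contact_force: [1.4, -1.4, -4.1]
width: 0.0495
finger_force: 24.0
```

Request:
send_rows(moves=[[[0,0,-0.03],0,0.03],[[0,0,-0.03],0,0.03],[[0,0,-0.03],0,0.03]])

```text
time: 25.98
eef_pos: [0.5325, -0.1942, 0.1941]
ee_rot: [0.002, 0.798, 0.603, 0.001]
contact_force: [-0.2, -0.1, -4.6]
width: 0.0492
finger_force: 24.1
```

```bash
python3 - <<'E'
from h import *
held2()
f=robot.grab_frame('wrist'); g=robot.grab_frame('scene')
cv2.imwrite("pics/w8.png",np.hstack([f["img"][:,100:420],g["img"][60:,180:430][:324].copy() if 0 else cv2.resize(g["img"][90:290,200:400],(384,384))])[...,::-1])
planfrom([(.56,-.12,.2,-60),(.56,-.015,.2,-90)])
E
```

```text
t 25.9833 tcp [ 0.532 -0.194  0.194] F [-0.2 -0.1 -4.6] w 0.04922630597694844 grip 24.064447581768036 9239
-0.003 16 [-0.051 -0.051 -0.051]
0.003 809 [-0.053 -0.052 -0.051]
0.009 2686 [-0.109 -0.103 -0.052]
0.015 1632 [-0.11  -0.055 -0.051]
0.021 1166 [-0.108 -0.052 -0.051]
0.027 1067 [-0.053 -0.052 -0.051]
0.033 1103 [-0.052 -0.051 -0.05 ]
0.039 760 [-0.052 -0.051 -0.05 ]
now [ 0.5305 -0.1935  0.1905] -15.9 z [-0.003  0.001 -1.   ] t 26.1333
shift [ 0.0394  0.0041 -0.0048] turn 22.1 rows>= 3.1
shift [ 0.038  -0.011  -0.0048] turn 22.1 rows>= 3.1
-- [ 0.56 -0.12  0.2 ] -60.0
shift [ 0.0525 -0.0909 -0.    ] turn 30.0 rows>= 4.2
-- [ 0.56  -0.015  0.2  ] -90.0
```

View pics/w8.png

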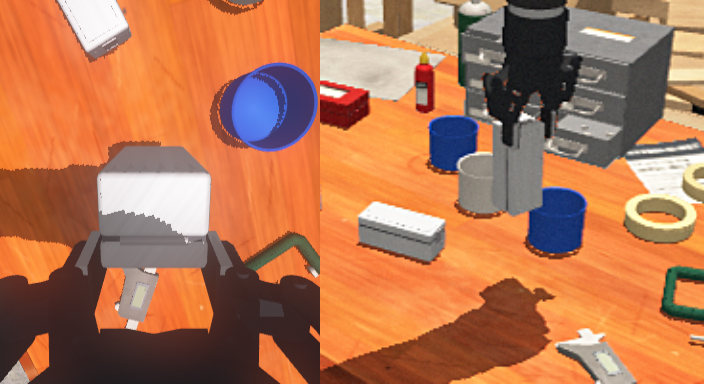

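Request:
send_rows(moves=[[[0.01,0.001,-0.003],5.5,0.03],[[0.02,0.002,-0.005],11,0.03],[[0.03,0.003,-0.005],16.5,0.03],[[0.039,0.004,-0.005],22.1,0.03]])

```text
time: 26.47
eef_pos: [0.5452, -0.1567, 0.1953]
ee_rot: [-0.001, 0.9, 0.436, -0.001]
contact_force: [-0.1, 0.1, -4.4]
width: 0.0496
finger_force: 24.1
```

Request:
send_rows(moves=[[[0.01,-0.003,0],5.5,0.03],[[0.02,-0.006,0],11,0.03],[[0.03,-0.009,0],16.5,0.03],[[0.038,-0.011,0],22.1,0.03]])

```text
time: 26.8
eef_pos: [0.5598, -0.1197, 0.1951]
ee_rot: [-0.001, 0.967, 0.256, -0.002]
contact_force: [-0.5, 0.7, -4.1]
width: 0.0491
finger_force: 24.1
```

Request:
send_rows(moves=[[[0.0105,-0.018,0],6,0.03],[[0.021,-0.036,0],12,0.03],[[0.0315,-0.054,0],18,0.03],[[0.042,-0.072,0],24,0.03],[[0.0525,-0.09,0],30,0.03]])

```text
time: 27.22
eef_pos: [0.5601, -0.0154, 0.1951]
ee_rot: [-0.0, 1.0, -0.004, -0.002]
contact_force: [0.4, -0.2, -4.8]
width: 0.0497
finger_force: 24.1
```

```bash
python3 - <<'E'
from h import *
held2()
for n in ("top","wrist","scene"):
    f=robot.grab_frame(n)
    for d in robot.pinpoint(f,"cup")[:3]: print(n,"origin",np.round(d["xy"]),round(d["score"],2),at_z(f,d["xy"],0).round(4))
    W=cloud(f); k=(abs(W[...,2]-.064)<.004)&(abs(W[...,0]-.684)<.06)&(abs(W[...,1]+.015)<.06)
    q=W[k][:,:2]; print(n,"rim pts",len(q))
    if len(q)>8:
        (c,r)=cv2.minEnclosingCircle(q.astype(np.float32)); print(c,r,q.min(0),q.max(0))
planfrom([(.55,-.015,.115,-90)])
E
```

```text
t 27.2167 tcp [ 0.56  -0.015  0.195] F [ 0.4 -0.2 -4.8] w 0.04971204793822146 grip 24.084354043006897 9119
0.003 773 [-0.054 -0.053 -0.052]
0.009 2194 [-0.109 -0.102 -0.052]
0.015 1952 [-0.11  -0.056 -0.051]
0.021 1288 [-0.109 -0.052 -0.051]
0.027 1056 [-0.053 -0.052 -0.051]
0.033 1106 [-0.052 -0.051 -0.05 ]
0.039 750 [-0.052 -0.051 -0.05 ]
top origin [307. 171.] 0.81 [ 0.665  -0.1646  0.    ]
top origin [220. 141.] 0.67 [0.7759 0.1174 0.    ]
top rim pts 0
wrist origin [256.  54.] 0.92 [ 0.6874 -0.0167  0.    ]
wrist origin [377.  75.] 0.77 [ 0.6653 -0.1592  0.    ]
wrist rim pts 954
(0.6866664886474609, -0.013122410513460636) 0.04267193377017975 [ 0.64424728 -0.05511646] [0.72428529 0.02885453]
scene origin [326. 212.] 0.92 [ 0.6823 -0.1644  0.    ]
scene origin [284. 197.] 0.91 [ 0.6756 -0.0201  0.    ]
scene origin [271. 174.] 0.61 [0.7667 0.1003 0.    ]
scene rim pts 125
(0.6849631071090698, -0.013637305237352848) 0.0462782084941864 [ 0.63986979 -0.05819994] [0.73066172 0.02667857]
now [ 0.5609 -0.0172  0.1966] -90.1 z [-0.001 -0.    -1.   ] t 27.5667
shift [-0.0109 -0.0022  0.0816] turn -0.1 rows>= 2.0
-- [ 0.55  -0.015  0.115] -90.0
```

Request:
send_rows(moves=[[[0.01,-0.003,0.03],0,0.03],[[0.015,-0.003,0.06],0,0.03],[[0.015,-0.003,0.08],0,0.03],[[0.015,-0.003,0.08],0,0.03]])

```text
time: 27.9
eef_pos: [0.5733, -0.0143, 0.1121]
ee_rot: [-0.0, 1.0, -0.001, -0.004]
contact_force: [-1.3, -0.4, -5.1]
width: 0.0494
finger_force: 24.0
```

```bash
python3 -c "
from h import *
planfrom([(.602,-.0135,.115,-90)])"
```

```text
now [ 0.5733 -0.0143  0.1121] -90.1 z [-0.008  0.    -1.   ] t 27.9
shift [ 0.0287 -0.0009 -0.0029] turn -0.1 rows>= 0.7
-- [ 0.602 -0.014  0.115] -90.0
```

Request:
send_rows(moves=[[[0.0285,0,-0.003],0,0.03],[[0.05,0,-0.01],0,0.03],[[0.066,0,-0.011],0,0.03],[[0.079,0,-0.011],0,0.03],[[0.092,0,-0.01],0,0.03]])

```text
time: 28.32
eef_pos: [0.6685, -0.0145, 0.1287]
ee_rot: [0.0, 1.0, -0.001, -0.0]
contact_force: [-2.6, -0.6, -3.7]
width: 0.0494
finger_force: 23.7
```

```bash
python3 -c "
from h import *
held2(); planfrom([])"
```

```text
t 28.3167 tcp [ 0.669 -0.014  0.129] F [-2.6 -0.6 -3.7] w 0.049402615836029756 grip 23.70151787996292 9591
-0.027 55 [-0.017 -0.016 -0.015]
-0.015 62 [-0.027 -0.026 -0.026]
-0.009 67 [-0.037 -0.036 -0.035]
-0.003 235 [-0.049 -0.047 -0.044]
0.003 947 [-0.052 -0.05  -0.049]
0.009 2461 [-0.108 -0.049 -0.044]
0.015 2012 [-0.11  -0.047 -0.041]
0.021 1383 [-0.109 -0.039 -0.037]
0.027 1040 [-0.037 -0.035 -0.032]
0.033 976 [-0.033 -0.031 -0.028]
0.039 350 [-0.029 -0.027 -0.026]
now [ 0.6705 -0.0145  0.1279] -90.1 z [ 0.001 -0.    -1.   ] t 28.3667
```

Request:
send_rows(moves=[[[0.011,0,0.008],0,0.03],[[0.027,0,0.018],0,0.03],[[0.042,0,0.028],0,0.03],[[0.054,0,0.041],0,0.03],[[0.06,0,0.05],0,0.03]])

```text
time: 28.78
eef_pos: [0.7304, -0.0143, 0.0778]
ee_rot: [0.0, 1.0, -0.001, 0.002]
contact_force: [2.1, 0.0, 3.5]
width: 0.0493
finger_force: 24.6
```

```bash
python3 -c "
from h import *
held2(); planfrom([])"
```

```text
t 28.7833 tcp [ 0.73  -0.014  0.078] F [2.1 0.  3.5] w 0.04927357630203864 grip 24.55599993467331 9774
-0.027 584 [-0.047 -0.046 -0.045]
-0.021 628 [-0.048 -0.047 -0.046]
-0.015 644 [-0.049 -0.048 -0.047]
-0.009 697 [-0.05  -0.05  -0.049]
-0.003 792 [-0.051 -0.05  -0.05 ]
0.003 1726 [-0.051 -0.048 -0.037]
0.009 3342 [-0.108 -0.038 -0.014]
0.015 1065 [-0.11  -0.108 -0.01 ]
0.021 296 [-0.11  -0.107 -0.102]
now [ 0.7299 -0.0142  0.0755] -90.1 z [ 0.001 -0.    -1.   ] t 28.8333
```

Request:
send_rows(moves=[[[0.001,0,0.003],0,0.03],[[0.002,0,0.006],0,0.03],[[0.003,0,0.009],0,0.03],[[0.003,0,0.009],0,0.03]])

```text
time: 29.17
eef_pos: [0.7316, -0.0138, 0.069]
ee_rot: [0.0, 1.0, -0.001, 0.001]
contact_force: [1.6, -0.1, 3.1]
width: 0.0495
finger_force: 24.8
```

```bash
python3 -c "
from h import *
held2(); planfrom([])"
```

```text
t 29.1667 tcp [ 0.732 -0.014  0.069] F [ 1.6 -0.1  3.1] w 0.049536946658940186 grip 24.75303053855896 9815
-0.027 650 [-0.049 -0.049 -0.048]
-0.021 685 [-0.05  -0.049 -0.048]
-0.015 724 [-0.051 -0.05  -0.049]
-0.009 765 [-0.051 -0.05  -0.05 ]
-0.003 909 [-0.052 -0.051  0.027]
0.003 1813 [-0.051 -0.048 -0.036]
0.009 3022 [-0.108 -0.037 -0.012]
0.015 925 [-0.11  -0.108 -0.105]
0.021 322 [-0.11  -0.107 -0.102]
now [ 0.7314 -0.0138  0.0691] -90.1 z [ 0.001 -0.    -1.   ] t 29.2167
```

Request:
send_rows(moves=[[[0,0,0.003],0,0.03],[[0,0,0.006],0,0.03],[[0,0,0.008],0,0.03],[[0,0,0.008],0,0.03]])

```text
time: 29.55
eef_pos: [0.7315, -0.0136, 0.0604]
ee_rot: [-0.0, 1.0, -0.001, 0.0]
contact_force: [2.4, -0.6, 3.2]
width: 0.0498
finger_force: 25.2
```

Request:
send_rows(moves=[[[0,0,0],0,0.03],[[0,0,0],0,0.03],[[0,0,-0.002],0,0.03],[[0,0,-0.01],0,0.03],[[0,0,-0.02],0,0.03]], force=110)

```text
time: 29.97
eef_pos: [0.7292, -0.0136, 0.0782]
ee_rot: [-0.0, 1.0, -0.001, -0.003]
contact_force: [0.2, -0.6, -4.8]
width: 0.0474
finger_force: 113.7
```

Request:
send_rows(moves=[[[0,0,-0.012],0,0.03],[[0,0,-0.024],0,0.03],[[0,0,-0.036],0,0.03],[[0,0,-0.045],0,0.03],[[0,0,-0.05],0,0.03]])

```text
time: 30.38
eef_pos: [0.7316, -0.0137, 0.1323]
ee_rot: [-0.0, 1.0, -0.001, 0.001]
contact_force: [-0.8, 0.2, -3.3]
width: 0.0477
finger_force: 113.8
```

Request:
send_rows(moves=[[[0,0,0],0,0.03],[[0,0,0],0,0.03],[[0,0,0],0,0.03],[[0,0,0],0,0.03],[[0,0,0],0,0.03]])

```text
time: 30.8
eef_pos: [0.7308, -0.0137, 0.1294]
ee_rot: [-0.0, 1.0, -0.001, -0.001]
contact_force: [0.2, 1.2, -4.4]
width: 0.0471
finger_force: 113.6
```

```bash
python3 - <<'E'
from h import *
held2(); planfrom([]); avg(4)
f=tins('top',.035,.06)
for n in ("scene","top"):   # lid of the held tin over the cup
    W=cloud(robot.grab_frame(n)); k=(W[...,2]>.09)&(W[...,2]<.22)&(abs(W[...,0]-.68)<.07)&(abs(W[...,1]+.014)<.028); q=W[k]
    if len(q)>30:
        for x in np.arange(.61,.75,.01):
            g=q[(q[:,0]>=x)&(q[:,0]<x+.01)]
            if len(g)>3: print(n,round(x+.005,3),len(g),np.percentile(g[:,2],[5,50,95]).round(3))
E
```

```text
t 30.8 tcp [ 0.731 -0.014  0.129] F [ 0.2  1.2 -4.4] w 0.04713656099366568 grip 113.64328980445862 9819
-0.027 711 [-0.051 -0.05  -0.049]
-0.021 740 [-0.051 -0.05  -0.049]
-0.015 775 [-0.051 -0.05  -0.05 ]
-0.009 788 [-0.051 -0.051 -0.05 ]
-0.003 905 [-0.052 -0.051 -0.05 ]
0.003 2297 [-0.051 -0.046 -0.018]
0.009 2236 [-0.109 -0.102 -0.01 ]
0.015 969 [-0.11  -0.108 -0.104]
0.021 398 [-0.11  -0.107 -0.1  ]
now [ 0.7309 -0.0137  0.1296] -90.1 z [-0.001  0.    -1.   ] t 30.85
mean F, tool torque [ 1.470e-01 -1.200e-02 -4.137e+00 -2.800e-02  3.050e-01 -3.000e-03] se [0.161 0.153 0.256 0.005 0.014 0.003]
top px [126. 144.] c 0.7612 0.4194 dims 0.079 0.161 width-axis deg 10.9 z 0.046
top px [185. 226.] c 0.4946 0.2274 dims 0.123 0.05 width-axis deg -10.3 z 0.046
scene 0.615 199 [0.138 0.158 0.179]
scene 0.625 70 [0.137 0.171 0.181]
scene 0.635 52 [0.141 0.176 0.181]
scene 0.645 56 [0.14  0.178 0.181]
scene 0.655 54 [0.141 0.178 0.182]
scene 0.665 52 [0.141 0.176 0.182]
scene 0.675 56 [0.143 0.178 0.183]
scene 0.685 53 [0.14  0.179 0.183]
scene 0.695 50 [0.142 0.177 0.184]
scene 0.705 53 [0.143 0.179 0.183]
scene 0.715 57 [0.143 0.181 0.208]
scene 0.725 78 [0.148 0.183 0.216]
scene 0.735 42 [0.149 0.189 0.215]
scene 0.745 10 [0.183 0.209 0.218]
```

```bash
python3 - <<'E'
from h import *
W=cloud(robot.grab_frame("scene")); k=(abs(W[...,2]-.046)<.003)&(abs(W[...,0]-.51)<.08)&(abs(W[...,1])<.1); q=W[k]
print(len(q),cv2.minAreaRect(q[:,:2].astype(np.float32)))
held2()
print(robot.hand_in())
E
```

```text
372 ((0.5120570659637451, 0.00039452314376831055), (0.05610012635588646, 0.12331452965736389), 13.693838119506836)
t 31.25 tcp [ 0.731 -0.014  0.13 ] F [ 0.2 -0.2 -4.5] w 0.04729712430560504 grip 113.67191076278687 9813
-0.027 710 [-0.051 -0.05  -0.049]
-0.021 756 [-0.051 -0.05  -0.049]
-0.015 761 [-0.051 -0.05  -0.05 ]
-0.009 801 [-0.052 -0.051 -0.05 ]
-0.003 903 [-0.052 -0.051 -0.049]
0.003 2298 [-0.051 -0.045 -0.019]
0.009 2239 [-0.109 -0.102 -0.01 ]
0.015 945 [-0.11  -0.108 -0.105]
0.021 400 [-0.11  -0.107 -0.101]
the job is handed in; nothing more can be done
None
```

I handed the job in at about 31 s with the right tin held about level over the steel cup, its underside about 67 mm above the rim; I took it as the one with the ball from its weight (about 0.46 kg, against roughly 0.21 and 0.25 kg for the other two), the left and middle tins stand about 13 mm and 3 mm from where they started, and no verdict came back.

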